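# Set up the tin press: prop its guard, load a tin, try the ram

## Robot

A 7-joint arm with a two-finger parallel gripper is mounted at the origin on a cart in front of the work surface, level with it; the furniture and walls round the work are solid. World frame = base frame: x ahead of the robot, y to its left, z up, the work surface at z = 0. Lengths are in m, angles in rad, forces in N, time in s.
With the tool pointing down it reaches from about 0.425 to 0.925 m from the base axis. Payload 6.8 kg.
Tool frame: the origin (TCP) lies where the fingers leave the gripper's body, on its centre line; the fingertips stand 73 mm ahead of it and the grasp point (between the pads) lies 54 mm ahead of it; z points along the fingers, y is the line along which they close (so a half turn about z gives the same grasp; the last joint's range is limited). The gripper opens to 85 mm and grips with 20 to 120 N. Pads are 22 mm wide; open, the fingers measure 114 mm over their backs; the gripper's body (76 mm by 85 mm) begins 54 mm behind the grasp point. The pads swing forward as they close: fully open they stand 13 mm farther back than shut.
Start: joints at [-1.216, 0.477, 0.022, 1.555, -0.011, 1.109, -0.083], TCP at [0.301, 0.604, 0.304] pointing down, gripper open.
Joint ranges: [-2.96, 2.96], [-0.34, 2.1], [-1.41, 1.46], [0.24, 2.44], [-1.37, 4.51], [0.17, 1.92], [-2.96, 2.96]. Speed limits (rad/s): [2.39, 2.39, 3.14, 3.14, 3.14, 3.14, 3.14].

## Interface

Orientations are given as a rotation vector (axis times angle).
In Python, from bench import r, grab_frame, camera_info gives the robot as it stands.
- The arm moves only by the tool creep_tool, called after "Request:" as name(argument=value, ...), one argument or row to a line, values as JSON. Schema: {"type":"object","properties":{"segments":{"type":"object","properties":{"rows":{"type":"array","items":{"type":"array","items":{"type":"number"},"minItems":6,"maxItems":6},"minItems":1,"maxItems":5}},"additionalProperties":false,"required":["rows"]},"finger_gap":{"type":"number"},"clamp_n":{"type":"number"},"only":{"type":"string"},"quiet":{"type":"boolean"},"lines":{"type":"string"}},"required":["segments"],"additionalProperties":false}. segments is an object whose key "rows" holds a list of rows, 1 to 5 of them, each of 6 numbers: dx, dy, dz in units of 20 mm, then a rotation vector rx, ry, rz in units of 0.1 rad; each row is the pose to reach, as a shift and turn from the pose commanded when the call began, along the tool's axes at that moment; what a row does not reach only later rows make up. A row lasts 1/10 s, in which the tool goes at most 0.05 m and 0.15 rad, less where a joint would pass 70% of its speed; a pose out of reach is approached as far as the arm can. finger_gap is the finger opening in m, set as the call begins (left out keeps the last). The fingers move at their own pace and stop on an object; clamp_n is the grip in N (left out, the last holds). Time passes only in rows, so rows that do not move let the fingers close. The tool returns the time, the measured TCP pose, the force, the opening and the grip force at its end. only (a regular expression) keeps the lines of the reply that match it, lines (a string "A,B") keeps lines A to B, and quiet returns only ok. Input that does not fit is refused with a message, and nothing moves.
- r.get_obs(): the state, without advancing time (a new reading comes with each control period).
- grab_frame(name): name is "side" or "top" or "wrist"; returns (picture, depth): 480x640x3 uint8, blue, green, red; 480x640 float32, m along the optical axis (not along the pixel's ray), 0 where there is no reading.
- camera_info(name): a dict with "camera_matrix" (3x3 intrinsics, pixels), "k1" (the pictures are not rectified: a ray, as slopes to the right and down, at radius r is drawn at 1 + k1 r^2 times it, then the intrinsics apply), "R" (3x3) and "t" (3): a world point X has camera coordinates R X + t. Camera axes: x right, y down, z forward; pixel columns grow to the right and rows downward; lengths in m; the calibration is good to about 2 mm. A picture is of the moment at which its call begins: read the wrist's pose just before it. camera_info takes no time and is no camera call; for the wrist camera it gives the pose at the moment of the call.
- r.hand_in(): hands the job in; it is judged then, once.
The state is a dict: "clock": time; "joints": joint angles; "qvel": joint speeds; "tau": joint torques, N m; "tcp_pos": TCP position; "orientation": TCP orientation; "contact_force": force on the tool from outside, world axes, zero at the start; "moment": the same for the moment, N m; "grip_width": finger opening in m; "gripper_force": force on a finger pad.
Only numpy, scipy, OpenCV 4.12 (cv2) and the standard library are available. Lean on these libraries where they do the work, as an engineer would, in place of code of your own. Each camera call takes 0.05 s, during which the arm holds its last target. There are 200 camera calls.

## Task

The bench tin press is switched off for setting up. First lift its sliding guard by the red-gripped slotted bar and hook the bar's slot onto the catch pin so that the guard stays up by itself; next stand the short grey tin upright on the middle of the round mark on the press bed, under the ram; then push the ram's black head down to its stop and let it spring back up. Leave the guard hooked up, the tin on its mark, and all other things where they stand.

Things in the scene. Friction and masses are not known exactly. Their poses are not given: they have to be found in the camera images.
- press: Green and grey bench press, fixed, its open front at its own -x (towards the robot). Origin on the bench under the middle of the base; x to the press's back, y to its left seen from the robot, z up; all mm figures are in this frame. Base plate 150 (x) by 216 (y), 12 thick, centred. Side walls at |y| 90 to 98, back wall at x 57 to 65, both up to the hood.
- bed_mark (a point): Centre of the round mark (68 diameter, flat) on the press bed, on top of the 12 mm base plate, at [-4, 0, 12] in the press frame, straight under the ram.
- catch_pin (a point): Steel catch pin, fixed, 10 diameter, level along the press's y from y 52 to its bracket on the left rail (bracket y 92 to 98, x -78 to -38, z 261 to 297). The point is at [-65, 66, 279], where the bar's slot meets the pin.
- guard (a joint): Height of the guard above its lowest position, m: 0 shut, stop at 0.192, about 0.161 when hooked. Yellow frame with a clear pane, 180 wide, 125 high, 8 thick, at x = -44 of the press frame; its lower edge is at z = 20 mm + travel. It slides straight up and down, weighs 0.57 kg with the bar and falls when not held.
- guard_bar (a joint): Lean of the slotted bar about its pivot on the guard, rad: 0 = upright, positive = leaning out of the press's front towards -x (range -0.05 to 0.8). The pivot is stiff: the bar stays at whatever lean it is left.
- bar_pivot (a point): Pivot of the bar, at [-64, 66, 25 + guard travel] in the press frame; pivot axis along y. The point's z axis runs along the bar towards the grip, its x axis to the bar's back edge (the press side). Steel strap 30 wide (x), 8 thick (y). To hook: raise the guard to 0.184 with the bar leaning out, swing the bar upright so that the pin enters the slot's mouth, then lower about 23.
- bar_grip (a point): Middle of the red grip at the bar's upper end, 137 from the pivot along the bar; grip 24 (x) by 26 (y) by 54 (along the bar). Axes as for bar_pivot. Pinch it across y, tool along the bar.
- ram (a joint): Travel of the spring ram downwards, m: 0 = up, 0.060 = down on its stop. Pushing takes about 4 N at first and 11 N at the stop; it springs back when let go.
- ram_head (a point): Centre of the flat top of the ram's black push head, 42 across the flat, 309 above the bench when up, 249 when down, on the axis of the bed mark. Below the hood hangs the ram's rod (13 diameter) with a rubber foot, 26 diameter, whose underside is 137 above the bench when up and stops 3 above the tin's lid.
- grey_tin: The tin to load: short, light grey with a grey push-on lid (fixed), 63 diameter, 62 high, 0.06 to 0.12 kg, standing upright; origin at the centre of its underside.
- black_tin: Bystander: tall black tin with a grey lid, 67 diameter, 85 high; origin at the centre of its underside.
- green_tin: Bystander: tall green tin with a grey lid, 67 diameter, 85 high; origin at the centre of its underside.
- wood_tamper: Bystander: coffee tamper with a wooden handle, 58 diameter, 82 high; origin at the centre of its underside.
- hood_front (a point): Lower front edge of the hood, at [-37, 0, 165]; the hood covers the chamber over x -37 to 65, z 165 to 180, between the side walls. The only way in is from the front, under the raised guard, with the tool tilted about 40 to 45 degrees so that the gripper leans back towards the robot.
- left_rail_top (a point): Top centre of the left guard rail at [-44, 100, 300]: the two rails are upright aluminium posts at x -51 to -37, |y| 92 to 108, from the base up to z 300.
- bar_slot_end (a point): Closed upper end of the bar's J-shaped slot, 98 from the pivot along the bar. Distances from the pivot: the mouth, open at the back edge, is 60 to 80; inside, the slot is 13 wide (x -7 to +6) and rises from the mouth to 98; a nose on the back edge (80 to 98) then hangs behind the pin and keeps it in. Axes as for bar_pivot.
- sieve_4: Furniture, fixed: top sieve of a stack of four round grey steel sieve bowls on the bench left of the tins. Origin on the stack's axis, 69 above the bench; the stack is widest at the top rim: radius 153, top 173 above the bench.
Things that resemble listed ones, but are neither listed nor needed, are in the scene too. Leave any blue or pink look-alike of the grey_tin alone.

How it is judged:
On the way, in this order (a step that is already met when the one before it is completed fails the run):
1. the guard hangs up on the catch pin by its bar, let go by the robot (value of joint guard between 0.153 and 0.168 m and value of joint guard_bar below 0.08 rad and contact force between the fingers and guard_bar below 0.2 N), for 0.3 s.
2. the grey tin stands let go on the round mark (horizontal distance between grey_tin and bed_mark below 0.015 m and z of grey_tin in the frame of bed_mark below 0.004 m and angle between grey_tin's own z axis and vertical below 0.08 rad and contact force between the fingers and grey_tin below 0.2 N), for 0.2 s.
3. the ram is down on its stop (value of joint ram above 0.055 m), for 0.05 s.
At the end, for the whole second after the job is handed in: The guard hangs by its bar on the catch pin (0.153 to 0.168 m up, bar upright within 0.08 rad), the grey tin stands upright at rest on the bed within 15 mm of the middle of the mark, and the ram, once pushed to within 5 mm of its stop, is back up within 6 mm (value of joint guard between 0.153 and 0.168 m and value of joint guard_bar below 0.08 rad and horizontal distance between grey_tin and bed_mark below 0.015 m and z of grey_tin in the frame of bed_mark below 0.004 m and angle between grey_tin's own z axis and vertical below 0.08 rad and linear speed of grey_tin below 0.02 m/s and value of joint ram below 0.006 m); the robot touches nothing.
It fails at once if the black tin is pushed more than 30 mm or tipped over (distance of black_tin from where it was at the start of the episode above 0.03 m or angle between black_tin's own z axis and vertical above 0.5 rad).
It fails at once if the green tin is pushed more than 30 mm or tipped over (distance of green_tin from where it was at the start of the episode above 0.03 m or angle between green_tin's own z axis and vertical above 0.5 rad).
It fails at once if the tamper is pushed more than 30 mm or tipped over (distance of wood_tamper from where it was at the start of the episode above 0.03 m or angle between wood_tamper's own z axis and vertical above 0.5 rad).
It also fails if it takes over 61 s, if anything falls off the work surface, if the arm or the gripper's body presses on something with over 40 N, if the wrist force passes 120 N, or if a joint passes its speed limit or range.

## Working session

There is one attempt and no reset: what is moved stays moved. The work goes in short steps, Python scripts to look and compute and a tool call to move; the robot and the scene stay as the last step left them, time stands still between calls to the robot, and variables do not carry over. Pictures are saved under pics/ and viewed, at most 12 in all, crops included, and the job is handed in when it is done.

```bash
ls; mkdir -p pics
```

Run:
```python
from bench import r, grab_frame, camera_info
import cv2,numpy as np
for n in ("side","top"):
    im,d=grab_frame(n); cv2.imwrite(f"pics/{n}0.png",im); np.save(f"pics/{n}0.npy",d)
    c=camera_info(n); print(n,c)
print(r.get_obs())
```

```text
pics
side {'camera_matrix': array([[501.66590891,   0.        , 318.15472669],
       [  0.        , 501.66590891, 248.78706616],
       [  0.        ,   0.        ,   1.        ]]), 'k1': -0.1458081181767043, 'R': array([[-0.92915865, -0.36896734,  0.02296304],
       [-0.15946916,  0.34399726, -0.92532993],
       [ 0.3335173 , -0.8634402 , -0.37846694]]), 't': array([0.57940868, 0.21221883, 1.25006243])}
top {'camera_matrix': array([[620.56860751,   0.        , 320.55202572],
       [  0.        , 620.56860751, 244.12880184],
       [  0.        ,   0.        ,   1.        ]]), 'k1': -0.16048649031225495, 'R': array([[-0.02721766, -0.99961608, -0.0051861 ],
       [-0.99641207,  0.02754561, -0.08002647],
       [ 0.0801386 ,  0.00298936, -0.99677925]]), 't': array([0.16197558, 0.56332908, 1.33203373])}
{'clock': 0.1, 'joints': array([-1.21611026,  0.47771808,  0.02236151,  1.55633572, -0.01148682,
        1.10930772, -0.08308459]), 'qvel': array([-8.12647079e-04, -2.68474358e-03,  1.81366177e-03, -1.75721832e-03,
        6.80176935e-05, -5.07204748e-04,  9.23766221e-04]), 'tau': array([ 5.17179622e-03, -5.97762144e+01,  1.61380872e+00, -2.81955332e+01,
        1.28315089e-02,  5.03688992e-03, -9.80590926e-06]), 'tcp_pos': array([0.30118054, 0.60362489, 0.30302991]), 'orientation': array([-7.20380045e-01, -3.05763776e+00,  2.54904218e-03]), 'contact_force': array([ 0.30846107, -0.20584673, -0.31111403]), 'moment': array([-0.02896094,  0.03502038, -0.05182961]), 'gripper_force': 0.0, 'grip_width': 0.08551840558152696}
```

View pics/side0.png

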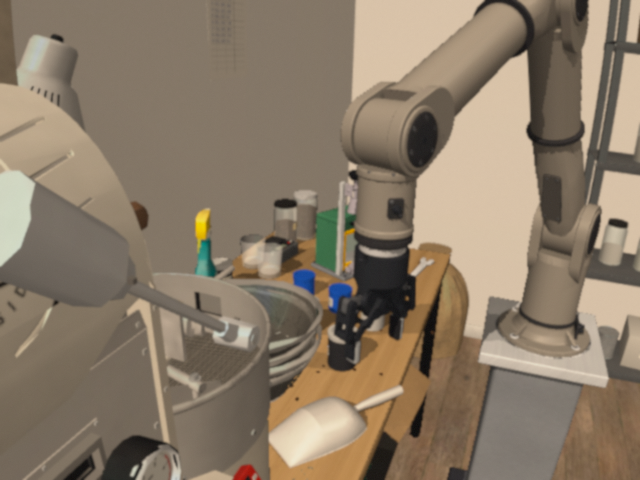

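View pics/top0.png

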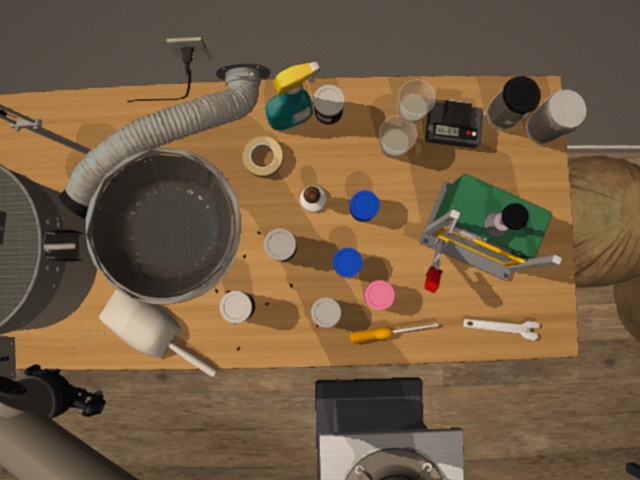

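The top view shows the press at the right, with its rail tops near (455,215) and (557,262), the ram head at (515,217) and the red grip at (433,280). Grey lids are at (280,245), (237,306) and (326,312). The side view is mostly blocked and shows the gripper above the tins. I'll measure from the top view.

Create h.py:
```python
import numpy as np, cv2
from bench import r, grab_frame, camera_info
from scipy.spatial.transform import Rotation as Ro
def ray(c,u,v):
    K=c["camera_matrix"]; k=c["k1"]
    p=cv2.undistortPoints(np.array([[[u,v]]],float),K,np.array([k,0,0,0,0.]))[0,0]
    R=c["R"]; return -R.T@c["t"], R.T@np.array([p[0],p[1],1.])
def atz(c,u,v,z):
    o,d=ray(c,u,v); return o+d*(z-o[2])/d[2]
def atd(c,u,v,D):
    o,d=ray(c,u,v); return o+d*D
def proj(c,X):
    x=c["R"]@X+c["t"]; p=x[:2]/x[2]; p=p*(1+c["k1"]*(p@p)); K=c["camera_matrix"]
    return np.array([K[0,0]*p[0]+K[0,2],K[1,1]*p[1]+K[1,2]])
```

Run:
```python
from h import *
c=camera_info("top"); im=cv2.imread("pics/top0.png"); d=np.load("pics/top0.npy")
for n,(u,v) in dict(t1=(280,245),t2=(237,306),t3=(326,312),pink=(380,295),b1=(347,262),b2=(364,206),tamper=(313,195),ram=(515,215),grip=(433,280),railL=(455,215),railR=(557,261)).items():
    D=np.median(d[v-2:v+3,u-2:u+3]); print(n,atd(c,u,v,D).round(3))
s=im[190:320,405:575]; cv2.imwrite("pics/press0.png",cv2.resize(s,None,fx=4.5,fy=4.5,interpolation=cv2.INTER_CUBIC))
```

```text
t1 [0.563 0.231 0.084]
t2 [0.438 0.324 0.083]
t3 [0.421 0.139 0.061]
pink [0.453 0.024 0.06 ]
b1 [0.525 0.091 0.06 ]
b2 [0.644 0.051 0.06 ]
tamper [0.667 0.159 0.081]
ram [ 0.586 -0.197  0.309]
grip [ 0.48  -0.074  0.151]
railL [ 0.59  -0.092  0.299]
railR [ 0.504 -0.273  0.299]
```

View pics/press0.png

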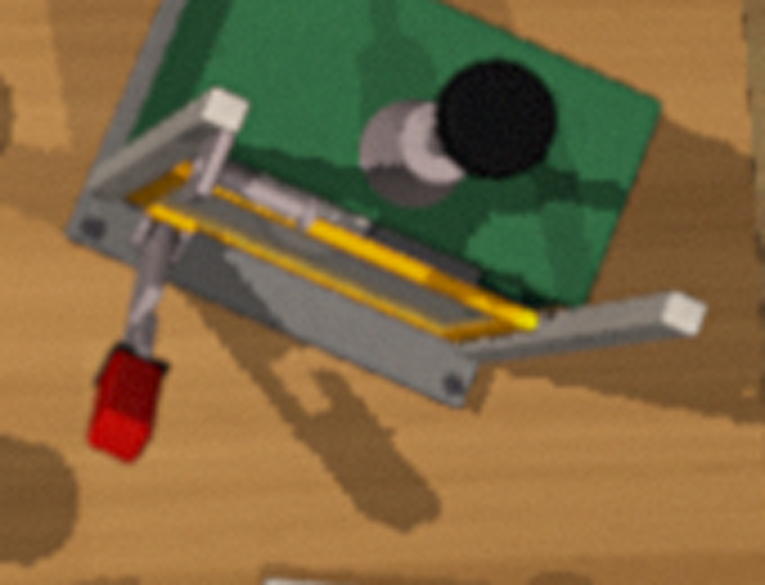

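Crop: left rail top at (456,214), right rail top at (557,260), ram head centre at (515,216) and the grip leaning out. The depths agree with the given heights (0.299, 0.309), and the grey tin is t3 (height 0.061). Next I'll work out the press frame, bar lean and tin centre.

Create m.py:
```python
from h import *
c=camera_info("top"); im=cv2.imread("pics/top0.png"); d=np.load("pics/top0.npy")
vv,uu=np.mgrid[:480,:640]
def cloud(m):
    m=m&(d>0); P=[atd(c,u,v,d[v,u]) for v,u in zip(*np.nonzero(m))]; return np.array(P)
def box(u0,v0,w): return (abs(uu-u0)<=w)&(abs(vv-v0)<=w)
hs=im.max(2); hsv=cv2.cvtColor(im,cv2.COLOR_BGR2HSV)
res={}
for n,u,v in(("L",456,214),("R",557,260)):
    P=cloud(box(u,v,9)); P=P[abs(P[:,2]-.300)<.008]; res[n]=(P[:,:2].max(0)+P[:,:2].min(0))/2; print(n,len(P),P.mean(0).round(4),res[n].round(4)); res[n]=P.mean(0)[:2]
P=cloud(box(515,216,20)); P=P[abs(P[:,2]-.309)<.006]; (x,y),rad=cv2.minEnclosingCircle(P[:,:2].astype(np.float32)); print("ram",P.mean(0).round(4),x,y,rad)
yv=res["L"]-res["R"]; print("sep",np.linalg.norm(yv)); yaw=np.arctan2(-yv[0],yv[1])
cs,sn=np.cos(yaw),np.sin(yaw); Rp=np.array([[cs,-sn,0],[sn,cs,0],[0,0,1]])
o=np.append((res["L"]+res["R"])/2,0)-Rp@[-.044,0,0]
o2=np.append(P.mean(0)[:2],0)-Rp@[-.004,0,0]
print("yaw",yaw,"org",o,"from ram",o2)
red=((hsv[...,0]<8)|(hsv[...,0]>172))&(hsv[...,1]>180)&box(433,278,20)
Q=(cloud(red)-o)@Rp; print("grip press",len(Q),Q.min(0).round(4),Q.max(0).round(4),Q.mean(0).round(4))
# grip top end: the highest plane
a=np.arctan2(-.064-Q[:,0],Q[:,2]-.025); l=np.hypot(Q[:,0]+.064,Q[:,2]-.025); print("lean pts",np.percentile(a,[5,25,50,75,95]).round(3),l.max())
P=cloud(box(326,312,20)); P=P[abs(P[:,2]-.062)<.006]; (x,y),rad=cv2.minEnclosingCircle(P[:,:2].astype(np.float32)); print("tin",P.mean(0).round(4),x,y,rad)
np.savez("press.npz",o=(o+o2)/2,Rp=Rp,yaw=yaw)
ob=r.get_obs(); print(Ro.from_rotvec(ob["orientation"]).as_matrix().round(3))
```

```bash
python3 m.py
```

```text
L 95 [ 0.5895 -0.0909  0.2979] [ 0.5877 -0.0908]
R 80 [ 0.5072 -0.2714  0.2985] [ 0.5073 -0.2721]
ram [ 0.5854 -0.1976  0.3077] 0.5859930515289307 -0.197290301322937 0.024727661162614822
sep 0.19843006359645396
yaw -0.42778655634794305 org [ 0.58837204 -0.19938666  0.        ] from ram [ 0.58899538 -0.19923699  0.        ]
grip press 289 [-0.1727  0.0554 -0.0012] [-0.1252  0.0811  0.1598] [-0.1501  0.0691  0.1433]
lean pts [0.57  0.588 0.607 0.654 0.725] 0.16858564518979552
tin [0.4202 0.1394 0.0611] 0.4205973148345947 0.1396525353193283 0.03115500882267952
[[-0.895  0.446 -0.001]
 [ 0.446  0.895 -0.002]
 [-0.    -0.002 -1.   ]]
```

Add to h.py:
```python
try:
    _z=np.load("press.npz"); o=_z["o"]; Rp=_z["Rp"]
except Exception: pass
def W(p): return o+Rp@np.array(p,float)
def tool(th):  # tool z=(sin th,0,-cos th) in press frame, y=press y
    s,c=np.sin(th),np.cos(th); return Rp@np.array([[-c,0,s],[0,1,0],[-s,0,-c]])
def row(p,R):
    ob=r.get_obs(); R0=Ro.from_rotvec(ob["orientation"]).as_matrix()
    d=R0.T@(np.array(p)-ob["tcp_pos"]); w=Ro.from_matrix(R0.T@R).as_rotvec()
    print("row",d.round(4),w.round(3),"dist",np.linalg.norm(d).round(3),"t",round(ob["clock"],2))
def st():
    ob=r.get_obs(); R0=Ro.from_rotvec(ob["orientation"]).as_matrix(); z=Rp.T@R0[:,2]
    print("t",round(ob["clock"],2),"tcp press",(Rp.T@(ob["tcp_pos"]-o)).round(4),"tilt",np.arctan2(z[0],-z[2]).round(3),"zy",z[1].round(3),"F press",(Rp.T@ob["contact_force"]).round(1),"w",round(ob["grip_width"],4),"q",ob["joints"].round(2))
```

Run:
```python
import io,contextlib
with contextlib.redirect_stdout(io.StringIO()): from m import *
import h
Q=(cloud(cv2.erode(red.astype(np.uint8),np.ones((3,3)))>0)-h.o)@h.Rp
best=[]
for th in np.arange(.5,.75,.01):
    xb=(Q[:,0]+.064)*np.cos(th)+(Q[:,2]-.025)*np.sin(th); s=-(Q[:,0]+.064)*np.sin(th)+(Q[:,2]-.025)*np.cos(th)
    best.append((np.mean(np.minimum(abs(s-.164),abs(xb-.012))),th,s.max(),xb.max(),xb.min()))
for b in sorted(best)[:4]: print(np.round(b,4))
print("y",Q[:,1].mean())
th=sorted(best)[0][1]
h.row(h.W([-.064-.26*np.sin(th),.067,.025+.26*np.cos(th)]),h.tool(th))
h.row(h.W([-.064-.19*np.sin(th),.067,.025+.19*np.cos(th)]),h.tool(th))
h.st()
```

```text
[ 0.0017  0.68    0.1687  0.0164 -0.0082]
[ 0.002   0.69    0.1687  0.0178 -0.0066]
[ 0.002   0.67    0.1687  0.0149 -0.0098]
[ 0.0026  0.7     0.1686  0.0193 -0.005 ]
y 0.06935231370271568
row [-0.386  -0.531   0.0768] [-0.013 -0.68  -0.033] dist 0.661 t 0.1
row [-0.43   -0.5294  0.1312] [-0.013 -0.68  -0.033] dist 0.695 t 0.1
t 0.1 tcp press [-0.5947  0.6113  0.303 ] tilt 0.0 zy -0.002 F press [ 0.4 -0.1 -0.3] w 0.0855 q [-1.22  0.48  0.02  1.56 -0.01  1.11 -0.08]
```

Units first: shifts go in units of 20 mm and turns go in units of 0.1 rad. So -0.04 m is -2, -0.2 m is -10.

Request:
creep_tool(
  segments={"rows":[[-1.4, -2, 0, 0, 0, 0], [-2.8, -4, 0, 0, 0, 0], [-4.2, -6, 0, 0, 0, 0], [-5.6, -8, 0, 0, 0, 0], [-7, -10, 0, 0, 0, 0]]},
  finger_gap=0.085,
)

```text
clock: 0.6
tcp_pos: [0.3373, 0.3603, 0.3036]
orientation: [-0.721, -3.058, 0.001]
contact_force: [0.1, -0.9, 0.9]
grip_width: 0.085
gripper_force: 0.0
```

Request:
creep_tool(
  segments={"rows":[[-1.4, -2, 0, 0, 0, 0], [-2.8, -4, 0, 0, 0, 0], [-4.2, -6, 0, 0, 0, 0], [-5.6, -8, 0, 0, 0, 0], [-7, -10, 0, 0, 0, 0]]},
)

```text
clock: 1.1
tcp_pos: [0.373, 0.119, 0.3038]
orientation: [-0.72, -3.058, -0.0]
contact_force: [1.4, 0.2, -0.3]
grip_width: 0.085
gripper_force: 0.0
```

Run:
```python
from h import *
th=.67
row(W([-.064-.26*np.sin(th),.068,.025+.26*np.cos(th)]),tool(th)); st()
```

```text
row [-0.1074 -0.1285  0.075 ] [-0.011 -0.67  -0.034] dist 0.184 t 1.1
t 1.1 tcp press [-0.3283  0.2002  0.3038] tilt -0.0 zy 0.0 F press [ 1.2  0.7 -0.3] w 0.085 q [-0.73 -0.02  0.26  2.2   0.01  0.96  0.64]
```

To row units: -0.128 m is -6.4, -0.107 m is -5.35, -0.02 rad is -0.2.

Request:
creep_tool(
  segments={"rows":[[-1.05, -1.3, 0, 0, -1.34, -0.07], [-2.15, -2.55, 0, 0, -2.68, -0.14], [-3.25, -3.85, 0.75, 0, -4.02, -0.2], [-4.3, -5.15, 2, 0, -5.36, -0.27], [-5.35, -6.4, 3.75, 0, -6.7, -0.34]]},
)

```text
clock: 1.6
tcp_pos: [0.4017, 0.0027, 0.2822]
orientation: [0.59, 2.606, -0.193]
contact_force: [0.1, 0.9, -0.9]
grip_width: 0.0852
gripper_force: 0.0
```

Run:
```python
from h import *
th=.67
row(W([-.064-.26*np.sin(th),.068,.025+.26*np.cos(th)]),tool(th)); st()
im,d=grab_frame("wrist"); cv2.imwrite("pics/w1.png",im); np.save("pics/w1.npy",d)
im,d=grab_frame("top"); cv2.imwrite("pics/t1.png",im)
```

```text
row [-0.0007 -0.0356  0.0621] [-0.043 -0.188 -0.003] dist 0.072 t 1.6
t 1.6 tcp press [-0.2539  0.1062  0.2822] tilt 0.482 zy -0.042 F press [-0.2  0.9 -0.9] w 0.0852 q [-0.32 -0.09 -0.08  2.4   0.67  0.63  0.21]
```

View pics/w1.png

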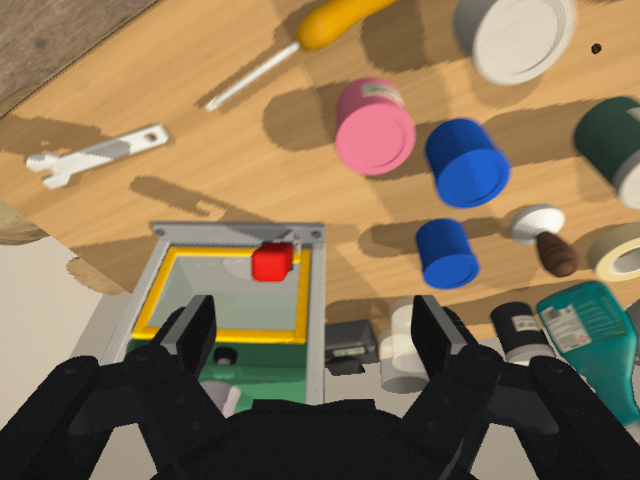

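The wrist view shows the red grip at (271,262), with the guard behind it and the grey tin at (515,35). The speed limit cut the last move short, so I'll continue it.

To row units: 0.05 m is 2.5, 0.04 m is 2, -0.188 rad is -1.88.

Request:
creep_tool(
  segments={"rows":[[0, -0.6, 0.5, -0.14, -0.6, 0], [0, -1.2, 1.25, -0.28, -1.2, 0], [0, -1.8, 2, -0.43, -1.88, -0.03], [0, -1.8, 2.5, -0.43, -1.88, -0.03]]},
)

```text
clock: 2.1
tcp_pos: [0.4076, -0.0268, 0.2617]
orientation: [0.549, 2.523, -0.266]
contact_force: [0.5, -0.1, -0.8]
grip_width: 0.0849
gripper_force: 0.0
```

Run:
```python
from h import *
th=.67
row(W([-.064-.26*np.sin(th),.068,.025+.26*np.cos(th)]),tool(th)); st()
# red grip from wrist depth
c=camera_info("wrist"); im,d=grab_frame("wrist"); cv2.imwrite("pics/w2.png",im)
hsv=cv2.cvtColor(im,cv2.COLOR_BGR2HSV); m=((hsv[...,0]<8)|(hsv[...,0]>172))&(hsv[...,1]>180)&(hsv[...,2]>90)
n,lab,s,cen=cv2.connectedComponentsWithStats(m.astype(np.uint8)); k=1+s[1:,4].argmax(); print(s[k],cen[k])
m=cv2.erode((lab==k).astype(np.uint8),np.ones((3,3)))>0
Q=np.array([Rp.T@(atd(c,u,v,d[v,u])-o) for v,u in zip(*np.nonzero(m&(d>0)))])
print(np.percentile(Q,[2,50,98],axis=0).round(4))
for th in np.arange(.55,.8,.02):
    xb=(Q[:,0]+.064)*np.cos(th)+(Q[:,2]-.025)*np.sin(th); q=-(Q[:,0]+.064)*np.sin(th)+(Q[:,2]-.025)*np.cos(th)
    print(th.round(2),np.percentile(q,[50,98]).round(4),np.percentile(xb,[2,98]).round(4),end=' | ')
```

```text
row [ 0.0092 -0.0111  0.0345] [-0.074 -0.093  0.025] dist 0.037 t 2.1
t 2.1 tcp press [-0.2363  0.0818  0.2617] tilt 0.578 zy -0.075 F press [ 0.5  0.1 -0.8] w 0.0849 q [ 0.35 -0.01 -0.7   2.43  0.96  0.55 -0.  ]
[ 286  224   42   46 1629] [306.58747698 246.61264579]
[[-0.1724  0.0551  0.1186]
 [-0.166   0.0665  0.1489]
 [-0.1531  0.0776  0.1569]]
0.55 [0.1603 0.1626] [-0.0308 -0.0115] | 0.57 [0.1607 0.1629] [-0.0277 -0.0082] | 0.59 [0.161  0.1631] [-0.0246 -0.005 ] | 0.61 [0.1613 0.1633] [-0.0215 -0.0017] | 0.63 [0.1615 0.1634] [-0.0184  0.0015] | 0.65 [0.1617 0.1634] [-0.0153  0.0047] | 0.67 [0.1617 0.1635] [-0.0122  0.008 ] | 0.69 [0.1617 0.1635] [-0.0093  0.0112] | 0.71 [0.1617 0.1634] [-0.0066  0.0144] | 0.73 [0.1615 0.1633] [-0.004   0.0177] | 0.75 [0.1613 0.1631] [-0.0014  0.0209] | 0.77 [0.161  0.1629] [0.0012 0.0241] | 0.79 [0.1607 0.1627] [0.0038 0.0273] |
```

Add to h.py:
```python
def grip_tgt(th,tilt,s=.14,back=.054,g=0.,y=.0665):
    return W([-.064-s*np.sin(th)-back*np.sin(tilt),y,.025+g+s*np.cos(th)+back*np.cos(tilt)]),tool(tilt)
```

Run:
```python
from h import *
row(*grip_tgt(.685,.6)); row(*grip_tgt(.685,.6,back=.10))
```

```text
row [ 0.0003 -0.0051  0.0984] [-0.079 -0.025  0.02 ] dist 0.099 t 2.15
row [ 0.0015 -0.0088  0.0526] [-0.079 -0.025  0.02 ] dist 0.053 t 2.15
```

To row units: 0.052 m is 2.6, 0.036 m is 1.8, -0.079 rad is -0.79.

Request:
creep_tool(
  segments={"rows":[[0, -0.2, 0.5, -0.4, -0.12, 0.1], [0, -0.45, 1, -0.79, -0.25, 0.2], [0.05, -0.45, 1.8, -0.79, -0.25, 0.2], [0.05, -0.45, 2.6, -0.79, -0.25, 0.2]]},
)

```text
clock: 2.55
tcp_pos: [0.4251, -0.0479, 0.2212]
orientation: [0.529, 2.518, -0.202]
contact_force: [-0.7, -0.2, -3.6]
grip_width: 0.0849
gripper_force: 0.0
```

Run:
```python
from h import *
row(*grip_tgt(.685,.6));st()
```

```text
row [-0.0002 -0.0021  0.0519] [-0.024 -0.019  0.021] dist 0.052 t 2.55
t 2.55 tcp press [-0.2117  0.0699  0.2212] tilt 0.582 zy -0.024 F press [-0.5 -0.5 -3.6] w 0.0849 q [ 1.    0.29 -1.34  2.43  1.4   0.67 -0.29]
```

To row units: 0.052 m is 2.6, 0.038 m is 1.9, -0.02 rad is -0.2.

Request:
creep_tool(
  segments={"rows":[[0, -0.05, 0.6, -0.1, -0.1, 0.1], [0, -0.1, 1.25, -0.2, -0.2, 0.2], [0, -0.1, 1.9, -0.2, -0.2, 0.2], [0, -0.1, 2.6, -0.2, -0.2, 0.2]]},
)

```text
clock: 2.95
tcp_pos: [0.4487, -0.0628, 0.1741]
orientation: [0.544, 2.5, -0.173]
contact_force: [-1.1, -0.1, -1.2]
grip_width: 0.0851
gripper_force: 0.0
```

Run:
```python
from h import *
row(*grip_tgt(.685,.6));st()
im,d=grab_frame("top"); cv2.imwrite("pics/t2.png",im)
```

```text
row [-0.0029  0.0003 -0.0027] [-0.005 -0.008  0.001] dist 0.004 t 2.95
t 2.95 tcp press [-0.184   0.0661  0.1741] tilt 0.592 zy -0.005 F press [-1.  -0.5 -1.2] w 0.0851 q [ 0.98  0.6  -1.36  2.43  1.67  0.91 -0.45]
```

View pics/t2.png

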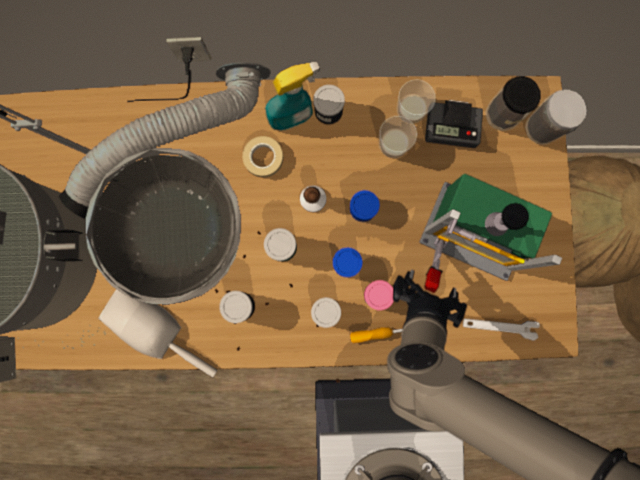

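The gripper straddles the red grip at (433,278) and the elbow has swung to the right. Closing.

Request:
creep_tool(
  segments={"rows":[[0, 0, 0, 0, 0, 0], [0, 0, 0, 0, 0, 0], [0, 0, 0, 0, 0, 0], [0, 0, 0, 0, 0, 0], [0, 0, 0, 0, 0, 0]]},
  finger_gap=0.005,
  clamp_n=80,
)

```text
clock: 3.5
tcp_pos: [0.449, -0.0624, 0.1774]
orientation: [0.544, 2.493, -0.169]
contact_force: [-2.2, 3.4, 3.7]
grip_width: 0.0249
gripper_force: 78.0
```

Run:
```python
from h import *
st()
ob=r.get_obs(); p=ob["tcp_pos"]; R=Ro.from_rotvec(ob["orientation"]).as_matrix()
row(p+[0,0,.1],tool(.59)); row(p+[0,0,.18],tool(.59))
```

```text
t 3.5 tcp press [-0.1839  0.0666  0.1774] tilt 0.598 zy -0.002 F press [-3.4  2.2  3.7] w 0.0249 q [ 0.99  0.59 -1.37  2.43  1.67  0.91 -0.45]
row [-0.0563 -0.0001 -0.0826] [-0.002  0.008 -0.001] dist 0.1 t 3.5
row [-0.1014 -0.0002 -0.1487] [-0.002  0.008 -0.001] dist 0.18 t 3.5
```

Add to h.py:
```python
def swing(g,deltas,lift=None,rel=None):
    # rows for turning the bar upright by each delta about its pivot (guard at g) then raised by lift
    ob=r.get_obs(); R0=Ro.from_rotvec(ob["orientation"]).as_matrix(); p=ob["tcp_pos"]
    P=W([-.064,.066,.025+g]); ya=Rp[:,1]
    for i,a in enumerate(deltas):
        Q=Ro.from_rotvec(ya*a).as_matrix()
        n=P+Q@(p-P)+np.array([0,0,lift[i] if lift else 0])
        print((R0.T@(n-p)).round(4),Ro.from_matrix(R0.T@Q@R0).as_rotvec().round(3), n.round(3))
```

Run:
```python
from h import *
swing(0,[.07,.14,.21,.28,.28],[0,0,0,0,.02])
```

```text
[-0.0136  0.     -0.0004] [ 0.    0.07 -0.  ] [ 0.459 -0.067  0.185]
[-0.0271  0.      0.0001] [ 0.    0.14 -0.  ] [ 0.469 -0.072  0.193]
[-0.0406  0.      0.0015] [ 0.    0.21 -0.  ] [ 0.48  -0.077  0.199]
[-0.054   0.0001  0.0039] [ 0.     0.28  -0.001] [ 0.492 -0.082  0.205]
[-0.0653  0.     -0.0126] [ 0.     0.28  -0.001] [ 0.492 -0.082  0.225]
```

To row units: -0.054 m is -2.7, -0.0406 m is -2.03, 0.28 rad is 2.8.

Request:
creep_tool(
  segments={"rows":[[-0.68, 0, -0.02, 0, 0.7, 0], [-1.355, 0, 0.005, 0, 1.4, 0], [-2.03, 0, 0.075, 0, 2.1, 0], [-2.7, 0, 0.195, 0, 2.8, 0], [-2.7, 0, 0.195, 0, 2.8, 0]]},
)

```text
clock: 4.0
tcp_pos: [0.4932, -0.0827, 0.2061]
orientation: [0.609, 2.764, -0.097]
contact_force: [-12.9, 2.3, 20.8]
grip_width: 0.0253
gripper_force: 81.7
```

Run:
```python
from h import *
st()
ob=r.get_obs(); p=ob["tcp_pos"]; R=Ro.from_rotvec(ob["orientation"]).as_matrix()
row(p+[0,0,.1],R)
```

```text
t 4.0 tcp press [-0.1353  0.0665  0.2061] tilt 0.317 zy -0.002 F press [-12.7  -3.3  20.8] w 0.0253 q [ 1.06  0.61 -1.36  2.17  1.12  0.88  0.17]
row [-0.0312  0.     -0.095 ] [0. 0. 0.] dist 0.1 t 4.0
```

To row units: -0.095 m is -4.75, -0.076 m is -3.8.

Request:
creep_tool(
  segments={"rows":[[-0.31, 0, -0.95, 0, 0, 0], [-0.625, 0, -1.9, 0, 0, 0], [-0.935, 0, -2.85, 0, 0, 0], [-1.25, 0, -3.8, 0, 0, 0], [-1.56, 0, -4.75, 0, 0, 0]]},
)

```text
clock: 4.5
tcp_pos: [0.4915, -0.0822, 0.3046]
orientation: [0.605, 2.764, -0.097]
contact_force: [4.9, -0.6, -6.8]
grip_width: 0.0251
gripper_force: 81.5
```

Run:
```python
from h import *
st()
```

```text
t 4.5 tcp press [-0.137   0.0663  0.3046] tilt 0.318 zy -0.001 F press [ 4.7  1.5 -6.8] w 0.0251 q [ 1.19  0.34 -1.39  2.08  0.71  0.84  0.55]
```

To row units: -0.0812 m is -4.06, -0.06 m is -3.

Request:
creep_tool(
  segments={"rows":[[-0.325, 0, -1, 0, 0, 0], [-0.65, 0, -2, 0, 0, 0], [-0.975, 0, -3, 0, 0, 0], [-1.325, 0, -4.06, 0, 0, 0], [-1.325, 0, -4.06, 0, 0, 0]]},
)

```text
clock: 5.0
tcp_pos: [0.4916, -0.0821, 0.391]
orientation: [0.607, 2.762, -0.102]
contact_force: [2.2, 2.8, -5.6]
grip_width: 0.025
gripper_force: 82.4
```

Run:
```python
from h import *
st()
im,d=grab_frame("side"); cv2.imwrite("pics/s3.png",im)
im,d=grab_frame("top"); cv2.imwrite("pics/t3.png",im); np.save("pics/t3.npy",d)
c=camera_info("top"); hsv=cv2.cvtColor(im,cv2.COLOR_BGR2HSV)
m=(abs(hsv[...,0].astype(int)-25)<6)&(hsv[...,1]>200)&(hsv[...,2]>120); m[:,:400]=0; m[:190]=0; m[300:]=0
Q=np.array([Rp.T@(atd(c,u,v,d[v,u])-o) for v,u in zip(*np.nonzero(m&(d>0)))]); 
print(len(Q)); Q=Q[abs(Q[:,0]+.044)<.02]; print(len(Q),np.percentile(Q,[2,50,90,98],axis=0).round(4))
```

```text
t 5.0 tcp press [-0.137   0.0664  0.391 ] tilt 0.32 zy -0.004 F press [ 0.9  3.5 -5.6] w 0.025 q [ 1.32  0.12 -1.4   1.96  0.35  0.9   0.9 ]
560
537 [[-0.0477 -0.0856  0.2113]
 [-0.0441 -0.0041  0.3273]
 [-0.0403  0.0749  0.3301]
 [-0.0387  0.0878  0.3316]]
```

Guard is up about 0.184 by both the pane top (0.3285) and the TCP. The bar leans 0.405. Next, swing it upright.

Run:
```python
from h import *
swing(.184,[.08,.16,.24,.32,.4])
```

```text
[-0.0155  0.     -0.0004] [ 0.    0.08 -0.  ] [ 0.505 -0.088  0.394]
[-0.031   0.0001  0.0004] [ 0.    0.16 -0.  ] [ 0.518 -0.094  0.398]
[-0.0464  0.0001  0.0024] [ 0.001  0.24  -0.001] [ 0.532 -0.101  0.401]
[-0.0616  0.0002  0.0056] [ 0.001  0.32  -0.001] [ 0.546 -0.107  0.403]
[-0.0765  0.0003  0.0101] [ 0.001  0.4   -0.001] [ 0.56  -0.113  0.403]
```

To row units: -0.0464 m is -2.32, -0.031 m is -1.55, 0.24 rad is 2.4.

Request:
creep_tool(
  segments={"rows":[[-0.775, 0, -0.02, 0, 0.8, 0], [-1.55, 0, 0.02, 0, 1.6, 0], [-2.32, 0, 0.12, 0, 2.4, 0]]},
)

```text
clock: 5.4
tcp_pos: [0.5316, -0.1007, 0.3989]
orientation: [0.655, 3.004, -0.027]
contact_force: [-0.7, 1.8, -3.4]
grip_width: 0.0254
gripper_force: 82.9
```

```bash
python3 -c "from h import *; st(); swing(.184,[.08,.16,.17])"
```

```text
t 5.4 tcp press [-0.0929  0.0661  0.3989] tilt 0.069 zy -0.003 F press [-1.4  1.3 -3.4] w 0.0254 q [ 1.06  0.39 -1.26  1.74  0.43  1.25  0.84]
[-0.0154  0.     -0.0006] [ 0.    0.08 -0.  ] [ 0.545 -0.107  0.401]
[-0.0307  0.0001 -0.    ] [ 0.    0.16 -0.  ] [ 0.559 -0.113  0.401]
[-0.0326  0.0001  0.0001] [ 0.    0.17 -0.  ] [ 0.561 -0.114  0.401]
```

To row units: -0.001 m is -0.05, -0.0307 m is -1.535, 0.16 rad is 1.6.

Request:
creep_tool(
  segments={"rows":[[-0.385, 0, -0.05, 0, 0.4, 0], [-0.77, 0, -0.08, 0, 0.8, 0], [-1.15, 0, -0.05, 0, 1.2, 0], [-1.535, 0, -0.05, 0, 1.6, 0], [-1.535, 0, -0.05, 0, 1.6, 0]]},
)

```text
clock: 5.9
tcp_pos: [0.5598, -0.1139, 0.4012]
orientation: [-0.652, -2.983, -0.027]
contact_force: [-2.0, 0.5, -5.8]
grip_width: 0.0251
gripper_force: 82.6
```

Run:
```python
from h import *
st()
ob=r.get_obs(); z=Rp.T@Ro.from_rotvec(ob["orientation"]).as_matrix()[:,2]; g=Rp.T@(ob["tcp_pos"]-o)+.054*z
v=g-[-.064,.066,.209]; print("grip",g.round(4),"lean",np.arctan2(-v[0],v[2]),"s",np.hypot(v[0],v[2]))
im,d=grab_frame("wrist"); cv2.imwrite("pics/w3.png",im)
```

```text
t 5.9 tcp press [-0.0617  0.0657  0.4012] tilt -0.089 zy -0.001 F press [-2.  -0.3 -5.8] w 0.0251 q [ 0.94  0.52 -1.2   1.58  0.43  1.45  0.85]
grip [-0.0665  0.0657  0.3475] lean 0.018317274706676934 s 0.1384764047791432
```

Request:
creep_tool(
  segments={"rows":[[0, 0, 0.3, 0, 0, 0], [0, 0, 0.6, 0, 0, 0], [0.05, 0, 0.8, 0, 0, 0], [0.05, 0, 0.8, 0, 0, 0]]},
)

```text
clock: 6.35
tcp_pos: [0.5581, -0.1131, 0.3886]
orientation: [-0.655, -2.992, -0.024]
contact_force: [4.5, -0.8, -9.6]
grip_width: 0.0253
gripper_force: 82.4
```

```bash
python3 -c "from h import *; st()"
```

```text
t 6.35 tcp press [-0.0636  0.0657  0.3886] tilt -0.08 zy -0.001 F press [ 4.4  1.1 -9.6] w 0.0253 q [ 0.95  0.52 -1.2   1.61  0.44  1.42  0.84]
```

To row units: 0.008 m is 0.4, 0.004 m is 0.2.

Request:
creep_tool(
  segments={"rows":[[0, 0, 0.2, 0, 0, 0], [0, 0, 0.4, 0, 0, 0], [0, 0, 0.4, 0, 0, 0]]},
)

```text
clock: 6.65
tcp_pos: [0.5582, -0.1131, 0.3818]
orientation: [-0.656, -2.993, -0.025]
contact_force: [5.2, -3.4, 0.8]
grip_width: 0.0251
gripper_force: 83.7
```

```bash
python3 -c "from h import *; st()"
```

```text
t 6.65 tcp press [-0.0635  0.0658  0.3818] tilt -0.079 zy -0.001 F press [ 6.2 -1.   0.8] w 0.0251 q [ 0.95  0.52 -1.19  1.62  0.44  1.4   0.83]
```

To row units: 0.003 m is 0.15.

Request:
creep_tool(
  segments={"rows":[[0, 0, 0.15, 0, 0, 0], [0, 0, 0.15, 0, 0, 0]]},
)

```text
clock: 6.85
tcp_pos: [0.5583, -0.113, 0.3815]
orientation: [-0.657, -2.994, -0.023]
contact_force: [-0.2, -5.5, 18.4]
grip_width: 0.0253
gripper_force: 85.9
```

Run:
```python
from h import *
st()
im,d=grab_frame("side"); cv2.imwrite("pics/s4.png",im)
im,d=grab_frame("top"); np.save("pics/t4.npy",d); cv2.imwrite("pics/t4.png",im)
c=camera_info("top"); hsv=cv2.cvtColor(im,cv2.COLOR_BGR2HSV)
m=(abs(hsv[...,0].astype(int)-25)<6)&(hsv[...,1]>200)&(hsv[...,2]>120); m[:,:400]=0; m[:190]=0; m[300:]=0
Q=np.array([Rp.T@(atd(c,u,v,d[v,u])-o) for v,u in zip(*np.nonzero(m&(d>0)))]); 
Q=Q[abs(Q[:,0]+.044)<.02]; print(len(Q),np.percentile(Q,[2,50,90,98],axis=0).round(4))
```

```text
t 6.85 tcp press [-0.0635  0.0659  0.3815] tilt -0.078 zy -0.001 F press [ 2.1 -5.1 18.4] w 0.0253 q [ 0.95  0.52 -1.19  1.62  0.44  1.4   0.83]Traceback (most recent call last):
  File "<stdin>", line 8, in <module>
IndexError: too many indices for array: array is 1-dimensional, but 2 were indexed
```

The bar stops hard after about 20 mm, so it's on the pin. I'll relax the arm and let go.

Request:
creep_tool(
  segments={"rows":[[0, 0, -0.15, 0, 0, 0], [0, 0, -0.15, 0, 0, 0]]},
)

```text
clock: 7.15
tcp_pos: [0.5582, -0.1131, 0.3819]
orientation: [-0.656, -2.993, -0.025]
contact_force: [5.0, -3.4, 2.1]
grip_width: 0.0253
gripper_force: 83.5
```

Request:
creep_tool(
  segments={"rows":[[0, 0, 0, 0, 0, 0], [0, 0, 0, 0, 0, 0], [0, 0, 0, 0, 0, 0]]},
  finger_gap=0.06,
)

```text
clock: 7.45
tcp_pos: [0.5569, -0.1119, 0.381]
orientation: [-0.653, -2.99, -0.025]
contact_force: [0.2, -0.6, 0.1]
grip_width: 0.0599
gripper_force: 0.0
```

```bash
python3 -c "from h import *; st(); p=r.get_obs()['tcp_pos']; row(p+[0,0,.05],tool(0))"
```

```text
t 7.45 tcp press [-0.0652  0.0663  0.381 ] tilt -0.083 zy -0.001 F press [ 0.5 -0.5  0.1] w 0.0599 q [ 0.95  0.52 -1.19  1.62  0.44  1.4   0.83]
row [ 0.0042 -0.0001 -0.0498] [-0.001 -0.083 -0.002] dist 0.05 t 7.45
```

Add to h.py:
```python
def az(phi,tilt):
    f=np.array([np.cos(phi),np.sin(phi),0]); s,c=np.sin(tilt),np.cos(tilt)
    z=f*s-np.array([0,0,c]); y=np.array([-f[1],f[0],0]); return np.column_stack([np.cross(y,z),y,z])
def at(p,R,back=.054): return np.array(p)-back*R[:,2],R
TIN=np.array([.4205,.1396,.038])
```

```text
(no output)
```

Request:
creep_tool(
  segments={"rows":[[0, 0, -1, 0, 0, 0], [0.1, 0, -3, 0, 0, 0], [0.2, 0, -5, 0, 0, 0]]},
)

```text
clock: 7.75
tcp_pos: [0.5606, -0.1139, 0.4817]
orientation: [-0.652, -2.988, -0.025]
contact_force: [1.1, -0.4, 0.1]
grip_width: 0.0598
gripper_force: 0.0
```

Run:
```python
from h import *
st()
for ph in (-1.2,): row(*at(TIN,az(ph,.76),.054+.15))
row(*at(TIN+[0,0,.25],az(-.9,.4)))
im,d=grab_frame("wrist"); cv2.imwrite("pics/w4.png",im)
im,d=grab_frame("top"); cv2.imwrite("pics/t5.png",im)
im,d=grab_frame("side"); cv2.imwrite("pics/s5.png",im)
```

```text
t 7.75 tcp press [-0.061   0.0661  0.4817] tilt -0.085 zy -0.002 F press [1.2 0.1 0.1] w 0.0598 q [ 0.95  0.47 -1.22  1.45  0.38  1.59  0.88]
row [0.3077 0.2705 0.3225] [ 0.261 -0.801  0.748] dist 0.521 t 7.75
row [0.2387 0.1819 0.1644] [ 0.073 -0.475  0.469] dist 0.342 t 7.75
```

View pics/w4.png

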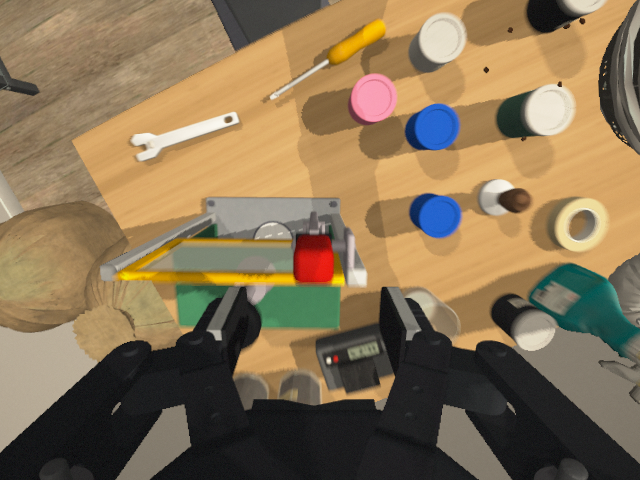

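The guard hangs by itself, with the red grip upright at (313,258). Moving to the grey tin.

Units first: shifts go in units of 20 mm and turns go in units of 0.1 rad. So 0.16 m is 8, 0.145 m is 7.25, -0.32 rad is -3.2.

Request:
creep_tool(
  segments={"rows":[[1.5, 1.5, 0, 0.2, -0.8, 0.7], [3, 3, 0, 0.5, -1.6, 1.5], [4.5, 4.5, 0.5, 0.8, -2.4, 2.2], [6.25, 6, 1.5, 1, -3.2, 3], [8, 7.25, 2.5, 1.3, -4, 3.7]]},
  finger_gap=0.085,
)

```text
clock: 8.4
tcp_pos: [0.4713, 0.0872, 0.4433]
orientation: [1.108, 2.618, -0.303]
contact_force: [0.1, 0.6, 0.4]
grip_width: 0.0849
gripper_force: 0.0
```

Run:
```python
from h import *
st()
row(*at(TIN,az(-1.2,.76),.054+.15))
```

```text
t 8.4 tcp press [-0.2256  0.212   0.4433] tilt 0.293 zy -0.199 F press [-0.2  0.6  0.4] w 0.0849 q [ 0.67  0.14 -1.25  1.82  0.5   1.32  0.06]
row [0.2764 0.0728 0.169 ] [ 0.133 -0.395  0.373] dist 0.332 t 8.4
```

To row units: 0.2 m is 10, 0.1 m is 5, -0.28 rad is -2.8.

Request:
creep_tool(
  segments={"rows":[[2, 0.5, 0.5, 0.2, -0.7, 0.7], [4, 1, 1.5, 0.5, -1.4, 1.4], [6, 1.5, 2.5, 0.7, -2.1, 2], [8, 2, 3.5, 1, -2.8, 2.7], [10, 2.75, 5, 1.3, -3.6, 3.4]]},
)

```text
clock: 8.9
tcp_pos: [0.4064, 0.2038, 0.31]
orientation: [1.364, 2.117, -0.536]
contact_force: [2.0, -1.1, 1.2]
grip_width: 0.0851
gripper_force: 0.0
```

Run:
```python
from h import *
st()
row(*at(TIN,az(-1.2,.76),.054+.15))
```

```text
t 8.9 tcp press [-0.3331  0.2912  0.31  ] tilt 0.548 zy -0.447 F press [ 2.3 -0.2  1.2] w 0.0851 q [-0.05  0.45 -1.08  1.98  0.84  1.61 -1.04]
row [ 0.1382 -0.0029  0.0459] [ 0.006 -0.058  0.054] dist 0.146 t 8.9
```

To row units: 0.138 m is 6.9, 0.105 m is 5.25, 0.054 rad is 0.54.

Request:
creep_tool(
  segments={"rows":[[1.75, 0, 0.5, 0, -0.2, 0.2], [3.5, -0.05, 1, 0, -0.4, 0.4], [5.25, -0.1, 1.75, 0, -0.58, 0.54], [6.9, -0.15, 2.3, 0.06, -0.58, 0.54], [6.9, -0.15, 2.3, 0.06, -0.58, 0.54]]},
)

```text
clock: 9.4
tcp_pos: [0.3674, 0.2707, 0.1836]
orientation: [1.381, 2.04, -0.56]
contact_force: [-0.7, -0.3, 0.3]
grip_width: 0.085
gripper_force: 0.0
```

Run:
```python
from h import *
st()
row(*at(TIN,az(-1.2,.76),.054+.07)); row(*at(TIN,az(-1.2,.76)))
c=camera_info("wrist"); im,d=grab_frame("wrist"); cv2.imwrite("pics/w5.png",im)
u,v=proj(c,np.array([.4205,.1396,.062])); print(u,v)
P=[]
for y in range(max(0,int(v)-60),min(480,int(v)+60),2):
  for x in range(max(0,int(u)-60),min(640,int(u)+60),2):
    if d[y,x]>0: P.append(atd(c,x,y,d[y,x]))
P=np.array(P); Q=P[abs(P[:,2]-.062)<.005]; print(len(Q),Q.mean(0),cv2.minEnclosingCircle(Q[:,:2].astype(np.float32)))
```

```text
t 9.4 tcp press [-0.3964  0.3359  0.1836] tilt 0.592 zy -0.481 F press [-0.5 -0.6  0.3] w 0.085 q [-0.34  0.72 -0.97  2.    0.92  1.61 -1.42]
row [-0.0025  0.0022  0.079 ] [-0.003 -0.004  0.011] dist 0.079 t 9.4
row [-0.0028  0.0024  0.149 ] [-0.003 -0.004  0.011] dist 0.149 t 9.4
317.3361862319267 252.94873392767704
981 [0.43208365 0.10977135 0.0615793 ] ((0.43164563179016113, 0.08266132324934006), 0.08943969756364822)
```

View pics/w5.png

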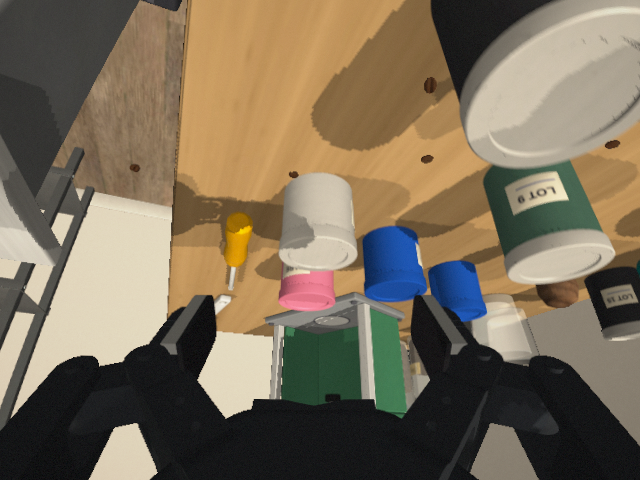

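The grey tin is centred between the fingers at (318,245), and the black tin at upper right is clear of the tool's path. Advancing.

Request:
creep_tool(
  segments={"rows":[[-0.125, 0.11, 1.75, 0, 0, 0.1], [-0.125, 0.11, 3.5, 0, 0, 0.1], [-0.125, 0.11, 5, 0, 0, 0.1], [-0.14, 0.12, 6.5, 0, 0, 0.1], [-0.14, 0.12, 7.35, 0, 0, 0.1]]},
)

```text
clock: 9.95
tcp_pos: [0.4102, 0.1726, 0.0826]
orientation: [1.399, 2.023, -0.551]
contact_force: [0.3, 0.2, 0.6]
grip_width: 0.0849
gripper_force: 0.0
```

Run:
```python
from h import *
st()
row(*at(TIN,az(-1.2,.76))); print(r.get_obs()["tcp_pos"])
```

```text
t 9.95 tcp press [-0.3167  0.2644  0.0826] tilt 0.594 zy -0.481 F press [0.2 0.3 0.6] w 0.0849 q [-0.23  0.84 -0.84  2.12  1.15  1.44 -1.5 ]
row [ 0.0057 -0.0024  0.0021] [-0.002 -0.002 -0.009] dist 0.007 t 9.95
[0.41016899 0.17264676 0.0825993 ]
```

To row units: 0.005 m is 0.25, 0.006 m is 0.3.

Request:
creep_tool(
  segments={"rows":[[0.25, -0.1, 0.1, 0, 0, 0], [0.3, -0.1, 0.1, 0, 0, 0]]},
)

```text
clock: 10.15
tcp_pos: [0.4062, 0.1782, 0.0774]
orientation: [1.398, 2.026, -0.548]
contact_force: [0.1, -0.7, -0.6]
grip_width: 0.0848
gripper_force: 0.0
```

Request:
creep_tool(
  segments={"rows":[[0, 0, 0, 0, 0, 0], [0, 0, 0, 0, 0, 0], [0, 0, 0, 0, 0, 0], [0, 0, 0, 0, 0, 0]]},
  finger_gap=0.04,
  clamp_n=40,
)

```text
clock: 10.55
tcp_pos: [0.4062, 0.1792, 0.078]
orientation: [1.396, 2.027, -0.546]
contact_force: [-3.2, 3.0, 6.7]
grip_width: 0.0588
gripper_force: 41.7
```

```bash
python3 -c "
from h import *; st(); row(*at(TIN,az(-1.2,.76))); p=r.get_obs()['tcp_pos']; R=Ro.from_rotvec(r.get_obs()['orientation']).as_matrix(); row(p+[0,0,.06],R)"
```

```text
t 10.55 tcp press [-0.323   0.2687  0.078 ] tilt 0.594 zy -0.477 F press [-4.2  1.3  6.7] w 0.0588 q [-0.24  0.85 -0.84  2.12  1.15  1.44 -1.51]
row [-0.0029 -0.001   0.004 ] [ 0.002 -0.005 -0.007] dist 0.005 t 10.55
row [-0.0411  0.0004 -0.0437] [0. 0. 0.] dist 0.06 t 10.55
```

Add to h.py:
```python
def hold(p,phi,tilt,q=(-.003,0,.058)):
    R=az(phi,tilt); row(np.array(p)-R@np.array(q),R)
```

```text
(no output)
```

Request:
creep_tool(
  segments={"rows":[[-0.685, 0, -0.725, 0, 0, 0], [-1.35, 0, -1.45, 0, 0, 0], [-2.05, 0, -2.2, 0, 0, 0], [-2.75, 0, -2.9, 0, 0, 0], [-3.4, 0, -3.65, 0, 0, 0]]},
  clamp_n=50,
)

```text
clock: 11.05
tcp_pos: [0.4054, 0.1786, 0.1779]
orientation: [1.396, 2.027, -0.547]
contact_force: [0.4, -0.1, -0.4]
grip_width: 0.0587
gripper_force: 52.7
```

Run:
```python
from h import *
st()
print(W([-.15,.01,.08]))
hold([.45,.02,.15],-1.0,.76)
hold(W([-.15,.01,.12]),-.9,.76)
im,d=grab_frame("wrist"); cv2.imwrite("pics/w6.png",im)
```

```text
t 11.05 tcp press [-0.3235  0.2678  0.1779] tilt 0.594 zy -0.478 F press [ 0.4  0.1 -0.4] w 0.0587 q [-0.17  0.66 -0.94  2.11  1.01  1.5  -1.35]
[ 0.45634936 -0.12798429  0.08      ]
row [-0.0978 -0.0237  0.0752] [-0.137 -0.004 -0.152] dist 0.126 t 11.05
row [-0.1804 -0.075   0.1938] [-0.205 -0.004 -0.225] dist 0.275 t 11.05
```

View pics/w6.png

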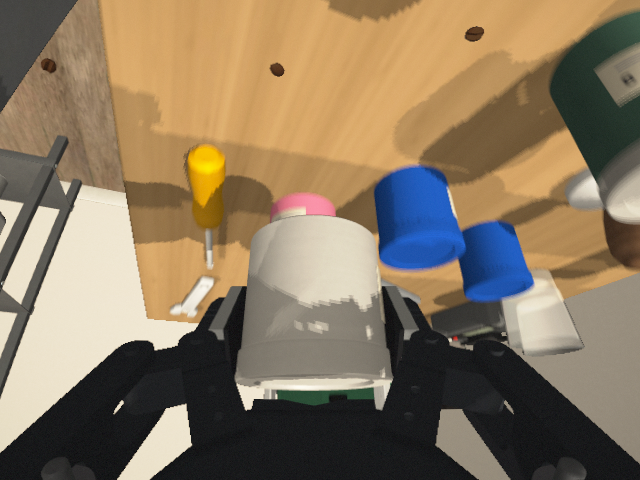

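The tin is held square between the pads at (315,300), with the pink and blue tins below. Moving to the press front.

To row units: -0.15 m is -7.5, -0.12 m is -6, -0.19 rad is -1.9.

Request:
creep_tool(
  segments={"rows":[[-1.5, -0.6, 1.5, -0.3, 0, -0.3], [-3, -1.2, 3, -0.7, 0, -0.7], [-4.5, -1.8, 4.5, -1, 0, -1.1], [-6, -2.5, 6, -1.4, 0, -1.5], [-7.5, -3.1, 7.75, -1.7, 0, -1.9]]},
)

```text
clock: 11.6
tcp_pos: [0.4247, -0.0459, 0.1668]
orientation: [1.107, 2.166, -0.441]
contact_force: [1.8, -0.2, -1.8]
grip_width: 0.0586
gripper_force: 52.8
```

Run:
```python
from h import *
st()
hold(W([-.15,.01,.10]),-.9,.76)
hold(W([-.12,.005,.075]),-.8,.76)
```

```text
t 11.6 tcp press [-0.2128  0.0715  0.1668] tilt 0.686 zy -0.34 F press [ 1.7  0.5 -1.8] w 0.0586 q [ 0.3   0.47 -0.88  2.43  1.45  1.12 -1.08]
row [-0.0129 -0.0242  0.049 ] [-0.032 -0.004 -0.032] dist 0.056 t 11.6
row [-0.0168 -0.0179  0.087 ] [-0.101 -0.004 -0.105] dist 0.09 t 11.6
```

To row units: 0.087 m is 4.35, -0.018 m is -0.9, -0.07 rad is -0.7.

Request:
creep_tool(
  segments={"rows":[[-0.25, -0.5, 1, -0.2, 0, -0.2], [-0.5, -0.9, 2, -0.3, 0, -0.3], [-0.75, -1, 3, -0.5, 0, -0.5], [-0.85, -1, 4, -0.7, 0, -0.7], [-0.85, -1, 4.35, -0.7, 0, -0.7]]},
)

```text
clock: 12.1
tcp_pos: [0.4485, -0.1173, 0.1106]
orientation: [1.012, 2.214, -0.394]
contact_force: [-0.3, 0.3, -1.4]
grip_width: 0.0586
gripper_force: 53.3
```

Run:
```python
from h import *
st()
hold(W([-.1,.0,.065]),-.8,.76)
hold(W([-.004,.0,.058]),-.6,.76)
ob=r.get_obs(); print((Rp.T@(ob["tcp_pos"]+Ro.from_rotvec(ob["orientation"]).as_matrix()@[-.003,0,.058]-o)).round(4))
```

```text
t 12.1 tcp press [-0.1616  0.0165  0.1106] tilt 0.699 zy -0.282 F press [-0.4  0.2 -1.4] w 0.0586 q [ 0.88  1.06 -1.37  2.43  1.88  1.62 -0.86]
row [-0.0115  0.0083  0.0182] [-0.038 -0.014 -0.042] dist 0.023 t 12.1
row [-0.0718  0.0399  0.0835] [-0.175 -0.014 -0.188] dist 0.117 t 12.1
[-0.1238 -0.0008  0.07  ]
```

To row units: 0.05 m is 2.5, -0.02 m is -1, -0.05 rad is -0.5.

Request:
creep_tool(
  segments={"rows":[[-0.45, 0.35, 0.6, -0.25, -0.05, -0.3], [-1, 0.65, 1.25, -0.5, -0.1, -0.55], [-1.65, 0.95, 1.85, -0.8, -0.14, -0.85], [-2.2, 1.3, 2.5, -1.05, -0.14, -1.1]]},
)

```text
clock: 12.5
tcp_pos: [0.5147, -0.1477, 0.1097]
orientation: [0.817, 2.252, -0.332]
contact_force: [0.6, 0.3, -0.8]
grip_width: 0.0587
gripper_force: 53.3
```

Run:
```python
from h import *
st()
hold(W([-.004,.0,.058]),-.6,.76); hold(W([-.004,.0,.058]),-.5,.76)
ob=r.get_obs(); print((Rp.T@(ob["tcp_pos"]+Ro.from_rotvec(ob["orientation"]).as_matrix()@[-.003,0,.058]-o)).round(4))
im,d=grab_frame("top"); cv2.imwrite("pics/t7.png",im[180:360,400:600].repeat(3,0).repeat(3,1))
```

```text
t 12.5 tcp press [-0.0887  0.0163  0.1097] tilt 0.754 zy -0.185 F press [ 0.4  0.5 -0.8] w 0.0587 q [ 0.96  1.05 -1.32  2.34  2.05  1.43 -0.62]
row [-0.0234  0.0027  0.0391] [-0.066  0.012 -0.069] dist 0.046 t 12.5
row [-0.0238 -0.0015  0.0396] [-0.136  0.012 -0.141] dist 0.046 t 12.5
[-0.0476  0.005   0.0702]
```

View pics/t7.png

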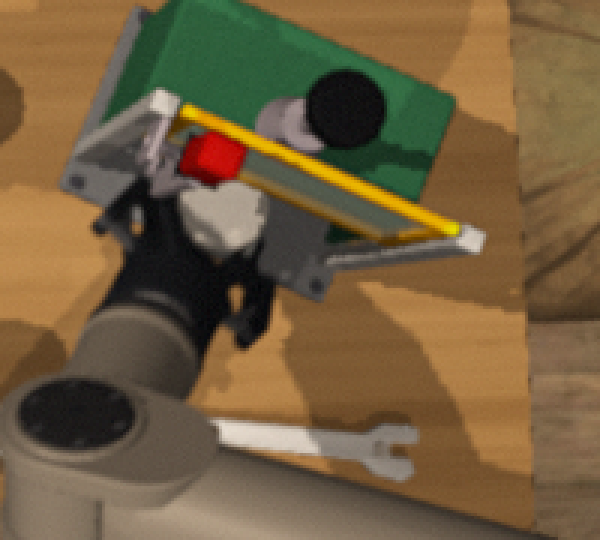

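The crop shows the tin at (225,215) entering under the raised guard, with the fingers clear of the rails. Going on in.

Request:
creep_tool(
  segments={"rows":[[-0.3, 0, 0.45, -0.3, 0.03, -0.3], [-0.6, -0.05, 0.9, -0.6, 0.06, -0.63], [-0.9, -0.05, 1.4, -0.9, 0.1, -0.95], [-1.175, -0.05, 1.925, -1.2, 0.12, -1.27], [-1.175, -0.05, 1.925, -1.2, 0.12, -1.27]]},
)

```text
clock: 13.05
tcp_pos: [0.5471, -0.1781, 0.098]
orientation: [0.623, 2.315, -0.251]
contact_force: [0.3, -0.2, -1.1]
grip_width: 0.0586
gripper_force: 53.3
```

Run:
```python
from h import *
st()
hold(W([-.004,.0,.050]),-.52,.76)
ob=r.get_obs(); print((Rp.T@(ob["tcp_pos"]+Ro.from_rotvec(ob["orientation"]).as_matrix()@[-.003,0,.058]-o)).round(4))
c=camera_info("wrist"); im,d=grab_frame("wrist"); cv2.imwrite("pics/w7.png",im)
print(proj(c,W([-.004,0,.012])))
```

```text
t 13.05 tcp press [-0.0467  0.0021  0.098 ] tilt 0.757 zy -0.069 F press [ 0.3 -0.1 -1.1] w 0.0586 q [ 1.07  1.07 -1.28  2.28  2.16  1.22 -0.4 ]
row [0.0051 0.0019 0.0062] [-0.006 -0.001 -0.003] dist 0.008 t 13.05
[-0.0048 -0.0021  0.058 ]
[319.33513059 228.89645877]
```

View pics/w7.png

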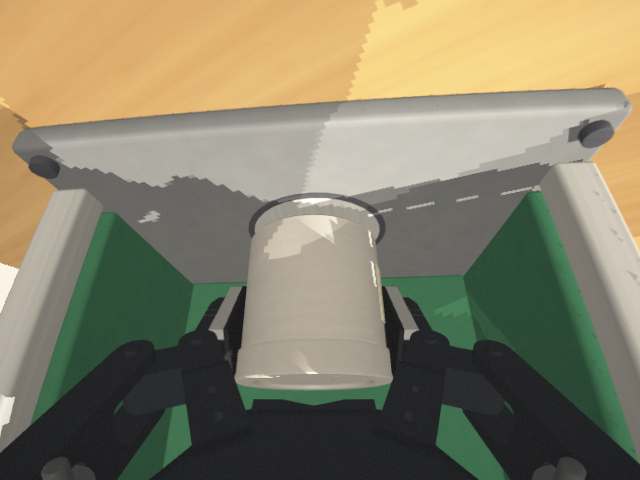

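The tin is over the mark. The ring spans columns 250 to 385 with its front edge at row 195, and the tin's base front edge is at about row 203. I'll check the depth direction by projection.

Run:
```python
from h import *
c=camera_info("wrist")
for p in ([-.038,0,.012],[-.004,.034,.012],[-.004,-.034,.012]): print(p,proj(c,W(p)).round(1))
for x in (-.012,-.008,-.004,0): 
    print(x,[proj(c,W([x-.0305,0,z])).round(1)[1] for z in (.016,.020,.024)])
```

```text
[-0.038, 0, 0.012] [311.  188.6]
[-0.004, 0.034, 0.012] [386.9 226.4]
[-0.004, -0.034, 0.012] [251.6 232.9]
-0.012 [np.float64(189.9), np.float64(198.2), np.float64(206.7)]
-0.008 [np.float64(195.8), np.float64(203.9), np.float64(212.3)]
-0.004 [np.float64(201.4), np.float64(209.4), np.float64(217.7)]
0 [np.float64(206.8), np.float64(214.7), np.float64(222.8)]
```

To row units: 0.002 m is 0.1, 0.001 m is 0.05.

Request:
creep_tool(
  segments={"rows":[[0, 0.05, 0.2, 0, 0, 0], [0.05, 0.1, 0.3, 0, 0, 0], [0.1, 0.1, 0.35, 0, 0, 0], [0.1, 0.1, 0.35, 0, 0, 0]]},
)

```text
clock: 13.5
tcp_pos: [0.5501, -0.1767, 0.0906]
orientation: [0.621, 2.317, -0.247]
contact_force: [0.1, 0.6, -1.2]
grip_width: 0.0588
gripper_force: 53.3
```

Run:
```python
from h import *
st()
ob=r.get_obs(); print((Rp.T@(ob["tcp_pos"]+Ro.from_rotvec(ob["orientation"]).as_matrix()@[-.003,0,.058]-o)).round(4))
c=camera_info("wrist"); im,d=grab_frame("wrist"); cv2.imwrite("pics/w8.png",im)
cv2.imwrite("pics/w8c.png",im[170:290,220:420].repeat(4,0).repeat(4,1))
for p in ([-.038,0,.012],[-.004,.034,.012],[-.004,-.034,.012]): print(p,proj(c,W(p)).round(1))
for x in (-.012,-.008,-.004,0): print(x,[proj(c,W([x-.0305,0,z])).round(1) for z in (.013,.016)])
```

```text
t 13.5 tcp press [-0.0445  0.0046  0.0906] tilt 0.755 zy -0.066 F press [-0.2  0.6 -1.2] w 0.0588 q [ 1.06  1.09 -1.27  2.27  2.18  1.22 -0.4 ]
[-0.0027  0.0006  0.0505]
[-0.038, 0, 0.012] [304.9 199.9]
[-0.004, 0.034, 0.012] [384.5 237.3]
[-0.004, -0.034, 0.012] [244.3 243.7]
-0.012 [array([303.5, 195.2]), array([303.4, 201.7])]
-0.008 [array([304.7, 201.2]), array([304.6, 207.6])]
-0.004 [array([305.9, 206.9]), array([305.8, 213.2])]
0 [array([307. , 212.3]), array([306.9, 218.5])]
```

View pics/w8c.png

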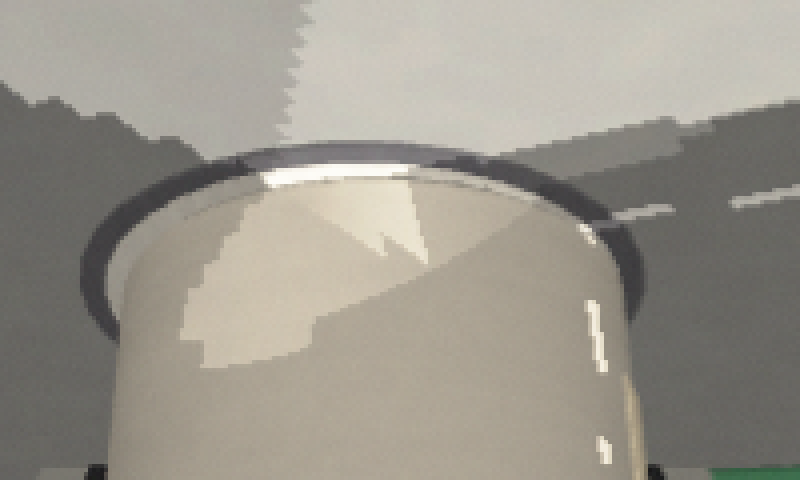

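Ring front edge is at row 205 and the tin's base front edge at row 214, with centres within about 3 mm, so it's well placed. Lowering to contact.

To row units: 0.0015 m is 0.075, 0.0014 m is 0.07.

Request:
creep_tool(
  segments={"rows":[[0.07, 0, 0.075, 0, 0, 0], [0.07, 0, 0.075, 0, 0, 0]]},
)

```text
clock: 13.75
tcp_pos: [0.5508, -0.1772, 0.09]
orientation: [0.621, 2.313, -0.249]
contact_force: [-2.7, -0.7, 5.9]
grip_width: 0.0583
gripper_force: 52.9
```

```bash
python3 -c "from h import *; st()"
```

```text
t 13.75 tcp press [-0.0436  0.0044  0.09  ] tilt 0.759 zy -0.067 F press [-2.2 -1.8  5.9] w 0.0583 q [ 1.06  1.09 -1.27  2.27  2.18  1.22 -0.4 ]
```

Request:
creep_tool(
  segments={"rows":[[0.055, 0, 0.055, 0, 0, 0], [0.055, 0, 0.055, 0, 0, 0]]},
)

```text
clock: 13.95
tcp_pos: [0.5507, -0.1771, 0.0897]
orientation: [0.619, 2.311, -0.25]
contact_force: [-10.3, 0.3, 17.4]
grip_width: 0.0584
gripper_force: 54.0
```

```bash
python3 -c "from h import *; st()"
```

```text
t 13.95 tcp press [-0.0438  0.0045  0.0897] tilt 0.761 zy -0.067 F press [-9.4 -4.  17.4] w 0.0584 q [ 1.06  1.09 -1.27  2.28  2.19  1.23 -0.4 ]
```

To row units: -0.0014 m is -0.07.

Request:
creep_tool(
  segments={"rows":[[-0.07, 0, -0.07, 0, 0, 0], [-0.07, 0, -0.07, 0, 0, 0]]},
)

```text
clock: 14.15
tcp_pos: [0.5506, -0.1771, 0.0902]
orientation: [0.621, 2.314, -0.248]
contact_force: [-3.6, 0.8, 7.3]
grip_width: 0.0587
gripper_force: 55.3
```

Request:
creep_tool(
  segments={"rows":[[0, 0, 0, 0, 0, 0], [0, 0, 0, 0, 0, 0], [0, 0, 0, 0, 0, 0], [0, 0, 0, 0, 0, 0]]},
  finger_gap=0.085,
)

```text
clock: 14.55
tcp_pos: [0.5502, -0.1773, 0.089]
orientation: [0.622, 2.316, -0.248]
contact_force: [-0.8, -0.3, -0.6]
grip_width: 0.0849
gripper_force: 0.0
```

Run:
```python
from h import *
st()
c=camera_info("wrist"); im,d=grab_frame("wrist"); cv2.imwrite("pics/w9.png",im)
ob=r.get_obs(); p=ob["tcp_pos"]; R=az(-.5,.76); row(p-.05*R[:,2]+[0,0,-.004],R)
# tin lid points by depth
P=np.array([atd(c,u,v,d[v,u]) for v in range(150,420,3) for u in range(240,400,3) if d[v,u]>0]); Q=(P-o)@Rp
L=Q[abs(Q[:,2]-.074)<.004]; print(len(L), L.mean(0) if len(L) else '')
S=Q[(Q[:,2]>.03)&(Q[:,2]<.05)&(abs(Q[:,1])<.032)&(Q[:,0]<0)]; f=np.linalg.lstsq(np.c_[2*S[:,:2],np.ones(len(S))],(S[:,:2]**2).sum(1),rcond=None)[0]; print("tin centre",f[:2],"r",np.sqrt(f[2]+f[:2]@f[:2]))
```

```text
t 14.55 tcp press [-0.0441  0.0041  0.089 ] tilt 0.755 zy -0.067 F press [-0.6 -0.6 -0.6] w 0.0849 q [ 1.06  1.09 -1.27  2.27  2.18  1.22 -0.4 ]
row [ 0.0029 -0.0009 -0.0471] [-0.017 -0.002 -0.018] dist 0.047 t 14.6
668 [0.00434599 0.00016782 0.07367438]
tin centre [-0.00156004 -0.00043251] r 0.029960760444168955
```

The tin stands at (-1.6, -0.4) mm in the press frame, about 2.5 mm from the mark's centre, with radius 30 as expected. Backing out.

To row units: -0.043 m is -2.15, 0.028 m is 1.4.

Request:
creep_tool(
  segments={"rows":[[0.35, 0, -0.525, 0, 0, 0], [0.7, 0, -1.05, 0, 0, 0], [1.05, 0, -1.6, 0, 0, 0], [1.4, 0, -2.15, 0, 0, 0]]},
)

```text
clock: 15.0
tcp_pos: [0.5058, -0.1514, 0.1015]
orientation: [0.621, 2.316, -0.248]
contact_force: [0.2, 0.3, -0.7]
grip_width: 0.0853
gripper_force: 0.0
```

Request:
creep_tool(
  segments={"rows":[[0.6, 0, -1.05, 0, 0, 0], [1.15, 0, -2.1, 0, 0, 0], [1.7, 0, -3.15, 0, 0, 0], [2.25, 0, -4.2, 0, 0, 0]]},
)

```text
clock: 15.4
tcp_pos: [0.4742, -0.1095, 0.1368]
orientation: [0.641, 2.345, -0.26]
contact_force: [0.9, -0.6, 0.4]
grip_width: 0.0849
gripper_force: 0.0
```

Run:
```python
from h import *
st()
ob=r.get_obs(); p=ob["tcp_pos"]; R=tool(.3); row(p+[0,0,.25],R); row(W([-.2,0,.45]),R)
```

```text
t 15.4 tcp press [-0.1414  0.0342  0.1368] tilt 0.723 zy -0.082 F press [ 1.  -0.2  0.4] w 0.0849 q [ 1.    0.96 -1.41  2.44  1.96  1.33 -0.54]
row [-0.1662 -0.003  -0.1868] [-0.065  0.426 -0.091] dist 0.25 t 15.4
row [-0.1672 -0.0442 -0.2698] [-0.065  0.426 -0.091] dist 0.32 t 15.4
```

To row units: -0.034 m is -1.7, -0.02 m is -1, 0.3 rad is 3.

Request:
creep_tool(
  segments={"rows":[[-0.6, -0.2, -0.8, -0.1, 0.7, -0.15], [-1.3, -0.4, -1.7, -0.2, 1.5, -0.3], [-2.2, -0.6, -2.75, -0.3, 2.2, -0.5], [-3.2, -0.8, -3.75, -0.4, 3, -0.6], [-4.2, -1, -4.75, -0.5, 3.7, -0.7]]},
  finger_gap=0.0,
)

```text
clock: 15.9
tcp_pos: [0.4625, -0.1252, 0.2501]
orientation: [0.626, 2.694, -0.154]
contact_force: [-0.9, -0.8, -0.8]
grip_width: 0.0121
gripper_force: 0.0
```

Run:
```python
from h import *
st()
row(W([-.12,0,.43]),tool(.1)); row(W([-.004,0,.43]),tool(0))
```

```text
t 15.9 tcp press [-0.1455  0.0151  0.2501] tilt 0.386 zy -0.033 F press [-0.5 -1.1 -0.8] w 0.0121 q [ 1.25  0.4  -1.38  2.22  0.98  0.74  0.34]
row [-0.0919 -0.0182 -0.1564] [-0.03   0.287 -0.027] dist 0.182 t 15.9
row [-0.1993 -0.0144 -0.1128] [-0.028  0.387 -0.028] dist 0.229 t 15.9
```

To row units: -0.156 m is -7.8, -0.13 m is -6.5, 0.287 rad is 2.87.

Request:
creep_tool(
  segments={"rows":[[-0.7, -0.2, -1.8, -0.06, 0.5, 0], [-1.5, -0.4, -3.5, -0.12, 1, -0.1], [-2.5, -0.6, -5, -0.18, 1.6, -0.15], [-3.5, -0.8, -6.5, -0.25, 2.2, -0.2], [-4.6, -0.9, -7.8, -0.3, 2.87, -0.27]]},
)

```text
clock: 16.4
tcp_pos: [0.4793, -0.1493, 0.4306]
orientation: [0.648, 2.976, -0.034]
contact_force: [0.5, -1.0, 0.4]
grip_width: -0.0
gripper_force: 0.0
```

Run:
```python
from h import *
st()
row(W([-.003,0,.43]),tool(0))
```

```text
t 16.4 tcp press [-1.202e-01  1.000e-04  4.306e-01] tilt 0.099 zy -0.002 F press [ 0.9 -0.7  0.4] w -0.0 q [ 1.34  0.25 -1.34  1.78  0.3   1.23  1.07]
row [-0.1166 -0.      0.0121] [-0.002  0.099 -0.001] dist 0.117 t 16.4
```

Request:
creep_tool(
  segments={"rows":[[-1.5, 0, 0.1, 0, 0.25, 0], [-3, 0, 0.2, 0, 0.5, 0], [-4.5, 0, 0.4, 0, 0.75, 0], [-5.83, 0, 0.6, 0, 1, 0], [-5.83, 0, 0.6, 0, 1, 0]]},
)

```text
clock: 16.9
tcp_pos: [0.5885, -0.1997, 0.4262]
orientation: [-0.669, -3.067, -0.005]
contact_force: [-1.2, -0.1, 0.1]
grip_width: 0.0002
gripper_force: 0.0
```

Run:
```python
from h import *
st()
row(W([-.003,0,.385]),tool(0));row(W([-.003,0,.322]),tool(0))
```

```text
t 16.9 tcp press [ 0.     -0.0005  0.4262] tilt -0.003 zy 0.003 F press [-1.  -0.5  0.1] w 0.0002 q [ 1.    0.53 -1.16  1.48  0.49  1.45  0.98]
row [0.0029 0.0004 0.0412] [ 0.003 -0.003 -0.002] dist 0.041 t 16.9
row [0.0027 0.0002 0.1042] [ 0.003 -0.003 -0.002] dist 0.104 t 16.9
```

Request:
creep_tool(
  segments={"rows":[[0.05, 0, 0.75, 0, 0, 0], [0.15, 0, 1.5, 0, 0, 0], [0.15, 0, 2.1, 0, 0, 0], [0.15, 0, 2.8, 0, 0, 0]]},
)

```text
clock: 17.3
tcp_pos: [0.5832, -0.1973, 0.3717]
orientation: [0.668, 3.07, 0.001]
contact_force: [-4.2, 0.7, 4.8]
grip_width: 0.0003
gripper_force: 2.9
```

Request:
creep_tool(
  segments={"rows":[[0, 0, 0.75, 0, 0, 0], [0, 0, 1.5, 0, 0, 0], [0, 0, 2.1, 0, 0, 0], [0, 0, 2.35, 0, 0, 0], [0, 0, 2.35, 0, 0, 0]]},
)

```text
clock: 17.8
tcp_pos: [0.5835, -0.1974, 0.3251]
orientation: [-0.668, -3.069, -0.001]
contact_force: [-5.5, 0.6, 9.4]
grip_width: -0.0
gripper_force: 4.7
```

```bash
python3 -c "from h import *; st()"
```

```text
t 17.8 tcp press [-0.0055 -0.0004  0.3251] tilt -0.001 zy 0.001 F press [-5.3 -1.7  9.4] w -0.0 q [ 0.99  0.6  -1.12  1.63  0.56  1.27  0.91]
```

Spring force at 9.4 N and 57 mm down, so I'll push a few mm more to the stop.

To row units: 0.006 m is 0.3, 0.005 m is 0.25.

Request:
creep_tool(
  segments={"rows":[[0, 0, 0.15, 0, 0, 0], [0, 0, 0.25, 0, 0, 0], [0, 0, 0.3, 0, 0, 0]]},
)

```text
clock: 18.1
tcp_pos: [0.5836, -0.1973, 0.3216]
orientation: [0.669, 3.069, -0.001]
contact_force: [-12.5, -0.1, 25.8]
grip_width: 0.0002
gripper_force: 12.9
```

```bash
python3 -c "from h import *; st()"
```

```text
t 18.1 tcp press [-5.500e-03 -2.000e-04  3.216e-01] tilt 0.0 zy -0.0 F press [-11.3  -5.3  25.8] w 0.0002 q [ 0.99  0.6  -1.11  1.63  0.56  1.27  0.91]
```

At the stop: force jumps to 26 N at z 0.3216. Rising gently, then clearing away.

To row units: -0.08 m is -4, -0.06 m is -3.

Request:
creep_tool(
  segments={"rows":[[0, 0, 0, 0, 0, 0], [0, 0, -1, 0, 0, 0], [0, 0, -2, 0, 0, 0], [0, 0, -3, 0, 0, 0], [0, 0, -4, 0, 0, 0]]},
)

```text
clock: 18.6
tcp_pos: [0.5839, -0.1978, 0.3997]
orientation: [0.668, 3.068, 0.002]
contact_force: [-0.4, -0.4, -0.9]
grip_width: -0.0001
gripper_force: 0.0
```

Request:
creep_tool(
  segments={"rows":[[0, 0, -2, 0, 0, 0], [0.5, 0, -3.5, 0, 0, 0], [2.5, 0, -3.5, 0, 0, 0], [5, 0, -3.5, 0, 0, 0], [7.5, 0, -3.5, 0, 0, 0]]},
)

```text
clock: 19.1
tcp_pos: [0.4466, -0.1352, 0.4677]
orientation: [-0.669, -3.069, -0.006]
contact_force: [-2.2, -0.9, 3.0]
grip_width: 0.0001
gripper_force: 0.0
```

Request:
creep_tool(
  segments={"rows":[[1, 2, 0, 0, 0, 0], [1.5, 4, 0, 0, 0, 0], [1.5, 6, 0, 0, 0, 0], [1.5, 8, 0, 0, 0, 0], [1.5, 10, 0, 0, 0, 0]]},
)

```text
clock: 19.6
tcp_pos: [0.5039, 0.0595, 0.4688]
orientation: [0.671, 3.067, 0.0]
contact_force: [0.5, -1.6, 0.1]
grip_width: 0.0002
gripper_force: 0.0
```

Run:
```python
from h import *
st()
im,d=grab_frame("top"); cv2.imwrite("pics/t9.png",im)
c=camera_info("top"); hsv=cv2.cvtColor(im,cv2.COLOR_BGR2HSV)
def cl(m): return np.array([Rp.T@(atd(c,u,v,d[v,u])-o) for v,u in zip(*np.nonzero(m&(d>0)))])
m=(abs(hsv[...,0].astype(int)-25)<6)&(hsv[...,1]>200)&(hsv[...,2]>120); m[:,:400]=0; m[:190]=0; m[300:]=0
Q=cl(m); Q=Q[abs(Q[:,0]+.044)<.02]; print("guard top",len(Q),np.percentile(Q,[50,90],axis=0).round(4))
m=((hsv[...,0]<8)|(hsv[...,0]>172))&(hsv[...,1]>180); m[:,:400]=0; m[:180]=0; m[310:]=0
Q=cl(m); print("grip",np.percentile(Q,[5,50,95],axis=0).round(4))
m=np.zeros((480,640),bool); m[195:235,495:535]=1; Q=cl(m); Q=Q[np.hypot(Q[:,0]+.004,Q[:,1])<.02]; print("ram",np.median(Q[:,2]))
```

```text
t 19.6 tcp press [-0.1845  0.2003  0.4688] tilt 0.002 zy 0.0 F press [ 1.2 -1.3  0.1] w 0.0002 q [ 0.85  0.29 -1.31  1.66  0.29  1.41  0.64]
guard top 437 [[-0.0434 -0.0035  0.3043]
 [-0.04    0.0728  0.3071]]
grip [[-0.0775  0.0566  0.3069]
 [-0.0686  0.0699  0.3463]
 [-0.0575  0.0782  0.3506]]
ram 0.3071334982639321
```

View pics/t9.png

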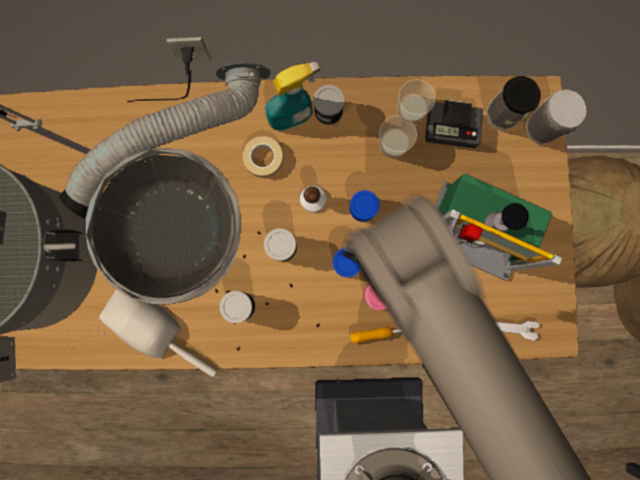

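The top view shows the guard hooked (pane top about 0.305, so travel about 0.160), the bar upright, the ram back up at its starting reading (0.307), and the bystander tins and tamper in place. The arm is clear of everything.

```bash
python3 -c "from bench import r; print(r.hand_in())"
```

```text
the job is handed in; nothing more can be done
None
```

I handed the job in at about 20 s on the clock. The guard hangs hooked at about 0.160 m. The grey tin measured about 2.5 mm from the mark's centre once let go. The ram was pushed to its stop and sprang back up. The hand-in printed no verdict.

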